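# Hang the control-box door back on its hinge pins

## Task

The lift-off door of the printer's control box is parked upright in the plywood stand: lift it out and hang it, standing open, by lowering both hinge knuckles gently onto the box's two upright pins and keeping hold of it until they are fully down, feeling for them because their strip is screwed on through slots and rarely sits central. Then swing the door gently shut against the seal and let go. Never press hard, knock or drop the door, and leave the other things on the bench where they are.

Things in the scene. Friction and masses are not known exactly. Their poses are not given: they have to be found in the camera images.
- box: Grey sheet-steel control box, open in front, fixed: 120 (x) x 232 (y) x 206 mm high, flat roof. Origin under its middle. Its front looks along its own -x: rim at x = -60 mm, rubber gasket 3 mm proud. A hinge strip on the rim at the -y side carries two upright pins on one vertical axis, and sits up to 6.5 mm to either side of mid-slot along the box's y (never x or z), screwed tight.
- pin_low (a point): Centre of the lower pin's flat tip (box x = -77, y = -93, z = 64 mm) IF the strip were in mid-slot; the true pin is up to 6.5 mm away along the box's y, which this reading does not show: feel or look for it. Pin 8 mm thick, 20 mm tall, its last 3 mm tapering to a 7.2 mm flat tip, on a shoulder (barrel 22 mm wide, 20 tall) at z = 44 mm. Axes as the box's.
- pin_high (a point): The same for the upper pin: tip at z = 167 mm, shoulder at z = 147 mm, off mid-slot by the same hidden shift as the lower one. Axes as the box's. At 167 mm the pin stands free above its barrel (z = 127 to 147 mm), open to the box's front and from above.
- shut_centre (a point): Where the door's centre comes when hung and shut, strip in mid-slot (fixed to the box, z = 104.5 mm; axes as the box's and as the shut door's). The door opens by turning positively about z (counter-clockwise from above) on the pins, its free edge swinging out along the box's -x: 90 degrees open, its yaw is the box's yaw + 90 degrees. The gasket stops it; no latch.
- door_centre (a point): Centre of the grey steel door panel, 12 mm thick (its x), 184 wide (y), 185 tall (z), 0.36 to 0.56 kg. Outer face towards its own -x, z up. A lock head 18 mm wide stands 6 mm out of the outer face near the free (+y) edge, 100 mm above the underside; the knuckles stand out of the -y edge. Hung, its underside is 12 mm and its top 197 mm above the bench. At first it stands loose in the stand.
- door_top (a point): Middle of the door's top edge, 92.5 mm above door_centre, axes as the door's: pinch the panel here, across its 12 mm thickness, from above; nothing is within 25 mm of the panel there.
- knuckle_low (a point): Centre of the lower mouth of the door's lower knuckle: an upright steel barrel 22 mm across and 24 mm long with a 10 mm hole right through it. In the door's axes 6 mm to -x and 105 mm to -y of the panel's middle, 32 mm above the panel's underside. Hung: at z = 44 mm, on the shoulder.
- knuckle_high (a point): The same point of the upper knuckle, 103 mm above the lower one. Hung: at z = 147 mm, on the shoulder.
- stand: Plywood panel stand (fixed), base 190 (x) x 150 (y) x 8 mm; origin under its base. Plywood fins up to 53 mm high form slots that run along its y. The door stands on the base in a 16 mm wide slot at x = +35 mm, underside 8 mm above the bench; two spare print beds, up to 118 mm high, stand fixed at x = -30 and -80 mm.
- tape: Roll of masking tape lying flat, 104 mm across, 24 mm high; origin at the centre of its underside. Bystander.
- cutters: Side cutters lying flat, about 155 mm long, 16 mm high; origin at the pivot, handles towards -x. Bystander.
- screwdriver: Screwdriver lying on the bench, handle towards its -x. Bystander.
- glue_stick: Upright glue stick, 30 mm across, 95 mm high; origin at the centre of its underside. Bystander.
Not all that is in view belongs to the job. Of the things that look like the part that bears door_centre, the middle-sized one is meant.

How it is judged:
By the outcome, as a careful person would: the job done as asked, in the order asked, and still so for the second after the job is handed in, with the robot touching nothing.
It also fails if it takes over 67 s, if anything falls off the work surface, if the arm or the gripper's body presses on something with over 40 N, if the wrist force passes 120 N, or if a joint passes its speed limit or range.

## Robot

A 6-joint arm with a two-finger parallel gripper is mounted at the origin on the work surface. World frame = base frame: x ahead of the robot, y to its left, z up, the work surface at z = 0. Lengths are in m, angles in rad, forces in N, time in s.
With the tool pointing down it reaches from about 0.3 to 0.825 m from the base axis. Payload 5.4 kg.
Tool frame: the origin (TCP) lies at the very end of the fingers, on their centre line; the grasp point (between the pads) lies 19 mm behind it; z points along the fingers, x is the direction in which the jaws open and shut, and the axes are right-handed (so a half turn about z gives the same grasp; the last joint's range is limited). The gripper opens to 92 mm and grips with 3 to 60 N. Pads are 20 mm wide; open, the fingers measure 128 mm over their backs; the gripper's body (75 mm by 189 mm) begins 69 mm behind the grasp point.
Start: joints at [1.053, 0.158, 1.597, -0, 1.386, -0.21], TCP at [0.174, 0.548, 0.215] pointing down, gripper open.
Joint ranges: [-2.91, 2.91], [-0.94, 2.29], [0.18, 2.7], [-1.29, 4.43], [0.17, 2.64], [-3, 3]. Speed limits (rad/s): [2.57, 2.57, 3.14, 3.14, 3.14, 3.14].

## Interface

Orientations are given as a rotation vector (axis times angle).
In Python, from workcell import bot gives the robot as it stands. Calls block until the motion is done:
- bot.goto(position, orientation): joint-space move of the TCP to a pose.
- bot.line_to(position, rot=None, max_speed=0.15): straight line of the TCP; rot=None keeps the orientation; max_speed is the mean speed in m/s.
- bot.set_joints(angles): joint-space move.
- bot.set_gripper(opening, newtons=None): opening from 0.0 (shut) to 1.0 (fully open); newtons is the grip in N (None keeps the last); returns when the fingers have stopped.
- bot.hold(seconds).
- bot.inverse_kinematics(position, orientation): joint angles nearest the present ones, or None.
- bot.read_camera(name): name is "scene" or "top"; returns a dict with "pixels" (384x512x3 uint8, blue, green, red), "fx", "fy", "cx", "cy" (pixels), "R" (3x3) and "t" (3): a world point X has camera coordinates R X + t. Camera axes: x right, y down, z forward; pixel columns grow to the right and rows downward; lengths in m; the calibration is good to about 2 mm. A picture is of the moment at which its call begins. There is no depth.
A pose or a line that the arm cannot do raises bot.MotionError and nothing moves.
- bot.job_done(): hands the job in, once; it reports no verdict.
Readings, each from a call of its own:
- bot.current_clock(): time.
- bot.current_joints(): joint angles.
- bot.current_joint_vel(): joint speeds.
- bot.current_effort(): joint torques, N m.
- bot.current_ee_pos(): TCP position.
- bot.current_tool_rot(): TCP orientation.
- bot.current_contact_force(): force on the tool from outside, world axes, zero at the start.
- bot.current_ft_torque(): the same for the moment, N m.
- bot.current_opening(): opening from 0.0 (shut) to 1.0 (fully open).
Only numpy, scipy, OpenCV 4.12 (cv2) and the standard library are available. Lean on these libraries where they do the work, as an engineer would, in place of code of your own. Each camera call takes 0.05 s, during which the arm holds its last target.

## Working session

There is one attempt and no reset: what is moved stays moved. The work goes in short steps, each a Python script; the robot and the scene stay as the last script left them, time stands still between calls to the robot, and variables do not carry over. Pictures are saved under pics/ and viewed, and the job is handed in when it is done.

```bash
ls -la; mkdir -p pics; python3 - <<'E'
from workcell import bot
import cv2
for n in("scene","top"):
    c=bot.read_camera(n); cv2.imwrite(f"pics/{n}0.png",c["pixels"])
    print(n,c["fx"],c["fy"],c["cx"],c["cy"],c["R"],c["t"])
print(bot.current_clock(),bot.current_ee_pos(),bot.current_tool_rot(),bot.current_contact_force())
E
```

```text
total 12
drwxr-xr-x  3 agent agent 4096 Dec  5 22:35 .
drwxr-xr-x 23 root  root  4096 Dec  5 22:35 ..
drwxr-xr-x  2 agent agent 4096 Dec  5 22:35 pics
scene 436.70758748053186 436.70758748053186 253.624711262306 198.0442948486434 [[-0.39540769  0.91845659  0.00949962]
 [ 0.52449568  0.23426859 -0.81854903]
 [-0.75402721 -0.31867807 -0.57435812]] [ 0.31947021 -0.12420993  1.57778453]
top 362.64821015625193 362.64821015625193 259.37045510813266 191.275750818074 [[-0.02112793 -0.99974849  0.00752104]
 [-0.99525411  0.02031702 -0.09516551]
 [ 0.09498877 -0.009496   -0.99543305]] [-0.10308763  0.53437336  1.32772833]
0.1 [0.1739365  0.54746784 0.21370194] [ 2.53516720e+00  1.85423804e+00 -2.43929306e-03] [ 0.15458831 -0.34695926 -0.30909763]
```

View pics/scene0.png

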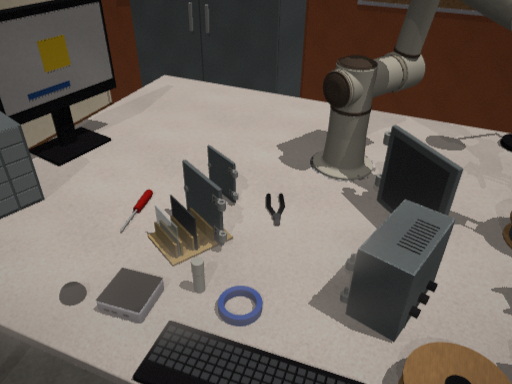

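View pics/top0.png

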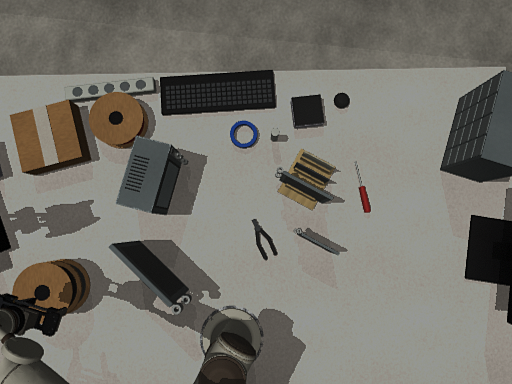

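The pictures show three door-like panels:
- **Stand panel:** top view (305,184), scene view (204,200).
- **Small free-standing panel:** top (320,239), scene (222,173).
- **Large free-standing panel:** top (152,272), scene (416,170).

The middle-sized one, in the stand, is the one meant. The box is at top (150,175), scene (400,265). Next come close crops to check this.

```bash
python3 - <<'E'
import cv2
s=cv2.imread("pics/scene0.png");t=cv2.imread("pics/top0.png")
def cr(im,x0,y0,x1,y1,k,n): cv2.imwrite(f"pics/{n}.png",cv2.resize(im[y0:y1,x0:x1],None,fx=k,fy=k,interpolation=cv2.INTER_CUBIC))
cr(t,255,140,365,260,6.6*0.75,"c_top_door")
cr(t,105,125,200,225,6,"c_top_box")
cr(s,140,140,260,270,4.5,"c_sc_door")
cr(s,330,190,460,340,4,"c_sc_box")
E
```

```text
(no output)
```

View pics/c_top_door.png

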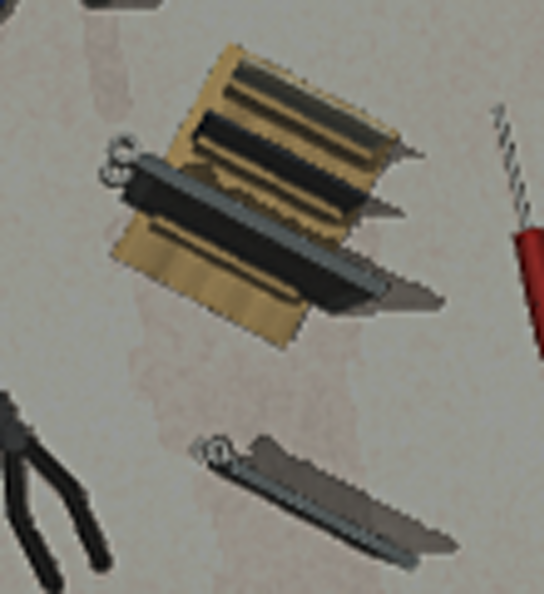

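View pics/c_top_box.png

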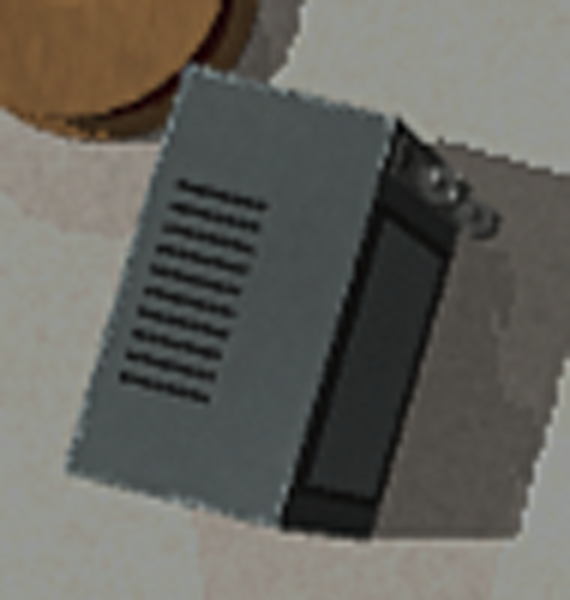

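View pics/c_sc_door.png

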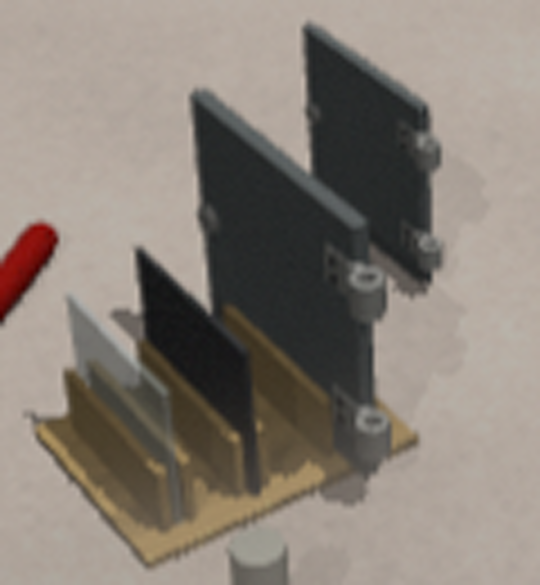

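View pics/c_sc_box.png

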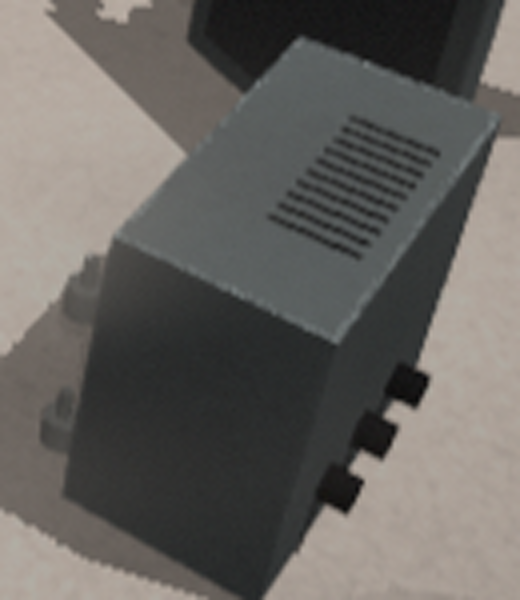

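The top crop shows the stand panel with knuckles at its left end (about (278,172) full-frame). The lit top edge runs from about (282,171) to (333,198). In the box crop the pins and barrels stand at the upper right, near (178,155) and (185,162). The stand panel is clearly the middle-sized of the three, so it's the right one. Next I'll measure poses by projecting masks onto their known heights.

```bash
cat > h.py <<'E'
import numpy as np, cv2, json
from scipy.spatial.transform import Rotation as Rn
def ray(c,uv):
    uv=np.atleast_2d(np.asarray(uv,float)); R=np.array(c["R"]);t=np.array(c["t"])
    d=np.c_[(uv[:,0]-c["cx"])/c["fx"],(uv[:,1]-c["cy"])/c["fy"],np.ones(len(uv))]@R
    return -R.T@t,d
def onz(c,uv,z):
    o,d=ray(c,uv); return (o+d*((z-o[2])/d[:,2])[:,None])[:,:2]
def proj(c,X):
    p=np.atleast_2d(X)@np.array(c["R"]).T+np.array(c["t"])
    return np.c_[p[:,0]/p[:,2]*c["fx"]+c["cx"],p[:,1]/p[:,2]*c["fy"]+c["cy"]]
E
python3 - <<'E'
from workcell import bot
from h import *
t=bot.read_camera("top");s=bot.read_camera("scene")
import pickle; pickle.dump((t,s),open("cams.pkl","wb"))
g=lambda c:c["pixels"].astype(int)
I=t["pixels"];G=cv2.cvtColor(I,cv2.COLOR_BGR2GRAY)
def sub(x0,y0,x1,y1,step): print(G[y0:y1:step,x0:x1:step])
print("box row 160", G[160,112:200]); print(I[160,150])
print("door col 305",G[165:215,305]); print(I[178:200,305].tolist())
print("col295",G[165:215,295])
S=cv2.cvtColor(s["pixels"],cv2.COLOR_BGR2GRAY)
print("scene roof",S[225,350:460])
E
```

```text
box row 160 [138 141 140 136 137 138 137 145 144 143 140 137 140 142 135 134 106  82
  75  78  80  83  66  37  38  28  22  26  57  54  74  75  83  81  85  83
  69  82  76  77  76  75  76  75  76  76  78  76  78  76  76  76  75  79
  57  21  13  16  15  20  27  27  26  26  26  29  36  35  46  64  68  67
  40  59  70  59  82  87  88  88  83  85  86  89  86  87  88  89]
[77 78 71]
door col 305 [112  77  36  25  26  26  23  60 120  94  39  50  96 110  59  55  58  70
  82  85  82  30  26  28  28  27  27  25  56 110  71  49  93 113 110 112
 116 120 121 119 114 109 144 150 146 145 146 144 143 144]
[[71, 109, 127], [40, 58, 68], [37, 54, 64], [42, 57, 66], [67, 71, 69], [84, 84, 78], [87, 87, 80], [83, 84, 78], [29, 30, 30], [25, 26, 27], [26, 28, 28], [26, 28, 28], [26, 27, 27], [27, 27, 27], [25, 25, 24], [42, 56, 63], [70, 108, 128], [49, 70, 82], [34, 49, 56], [61, 92, 108], [73, 111, 132], [71, 108, 128]]
col295 [ 12  20  63 119  50  42  72 110  56  58  57  58  82  84  84  54  31  27
  28  28  28  24  38  97 114  53  55 117 113 111 109 108 111 112 118 114
 105 146 149 147 144 145 143 145 146 145 140 140 143 145]
scene roof [172 172 171 171 171 170 170 170 169 170 169 169 170 170 170 171 169 169
 168 168 168 167 167 144 111 105 106 104 104 106 101 105 105  96  94  95
  95  94  93  92  91  93  92  93  92  91  92  91  92  91  91  91  92  90
  90  90  93  92  93  93  91  92  92  71  58  43  56  71  82  89  83  70
  56  47  58  69  73  82  82  76  68  56  44  57  73  83  91  92  94  93
  92  92  91  94  93  93  93  93 103 116 103  67  58 109 157 161 165 162
 163 160]
```

```bash
python3 - <<'E'
from h import *; import pickle
t,s=pickle.load(open("cams.pkl","rb"))
def comp(m,seed):
    n,l=cv2.connectedComponents(m.astype(np.uint8),connectivity=4); return l==l[seed[1],seed[0]]
def rect(c,m,z,name):
    # subpixel: upsample mask softly, contour at 0.5
    k=8; M=cv2.resize(m.astype(np.float32),None,fx=k,fy=k,interpolation=cv2.INTER_LINEAR)
    cs,_=cv2.findContours((M>0.5).astype(np.uint8),cv2.RETR_EXTERNAL,cv2.CHAIN_APPROX_NONE)
    ct=max(cs,key=cv2.contourArea)[:,0].astype(float); ct=(ct+0.5)/k-0.5
    P=onz(c,ct,z).astype(np.float32)*1000
    r=cv2.minAreaRect(P); print(name,"centre",np.round(r[0],1),"size",np.round(r[1],1),"ang",round(r[2],2),"corners",np.round(cv2.boxPoints(r),1).tolist())
    return P
I=t["pixels"].astype(int);G=I.mean(2);sat=I.max(2)-I.min(2)
m=(G>52)&(G<108)&(sat<18); m[:, :100]=0;m[225:]=0
m=cv2.morphologyEx(m.astype(np.uint8),cv2.MORPH_CLOSE,np.ones((5,5)))
m[:132]=0;mm=comp(m,(160,150)); 
cv2.imwrite("pics/mb.png",cv2.resize((mm*255).astype(np.uint8)[125:225,105:205],None,fx=5,fy=5,interpolation=0))
rect(t,mm,0.206,"roof top")
d=(G>50)&(G<105)&(sat<13)&(I[:,:,0]>52)
dd=comp(d,(305,184)); cv2.imwrite("pics/md.png",cv2.resize((dd*255).astype(np.uint8)[150:220,265:345],None,fx=7,fy=7,interpolation=0))
rect(t,dd,0.193,"door top"); print(dd.sum())
J=s["pixels"].astype(int);H=J.mean(2)
q=(H>62)&(H<130)
q=cv2.morphologyEx(q.astype(np.uint8),cv2.MORPH_CLOSE,np.ones((5,5)))
q[:196]=0; qq=comp(q,(400,230)); cv2.imwrite("pics/ms.png",cv2.resize((qq*255).astype(np.uint8)[190:340,330:470],None,fx=4,fy=4,interpolation=0))
rect(s,qq,0.206,"roof scene")
E
python3 -c "
import cv2,numpy as np
a=[cv2.imread('pics/%s.png'%n) for n in('mb','md','ms')]
a=[cv2.resize(x,(260,260)) for x in a];cv2.imwrite('pics/masks.png',np.hstack(a))"
```

```text
roof top centre [579.3 218.8] size [289.6 259. ] ang 73.03 corners [[413.20001220703125, 118.0999984741211], [660.9000244140625, 42.5], [745.4000244140625, 319.5], [497.70001220703125, 395.1000061035156]]
door top centre [ 516.2 -280.1] size [229.1  47.1] ang 61.98 corners [[441.6000061035156, -370.20001220703125], [483.1000061035156, -392.29998779296875], [590.7000122070312, -190.0], [549.2000122070312, -167.89999389648438]]
308
roof scene centre [647.6 297.6] size [468.9 371.1] ang 3.13 corners [[403.29998779296875, 470.0], [423.6000061035156, 99.5], [891.7999877929688, 125.0999984741211], [871.5, 495.6000061035156]]
```

View pics/masks.png

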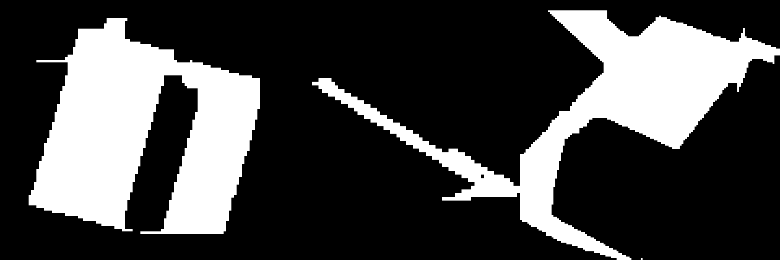

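The masks leak into shadow, so I'll fit lines to sub-pixel edge crossings instead.

```bash
cat >> h.py <<'E'
def edge(img,a,b,w=3,n=40,trim=.08,which=None):
    """fit line to max |gradient| points across segment a-b; returns (pt,dir,rms)"""
    G=cv2.GaussianBlur(img.astype(np.float32).mean(2) if img.ndim==3 else img,(0,0),.6)
    a=np.array(a,float);b=np.array(b,float);d=(b-a)/np.linalg.norm(b-a);nn=np.array([-d[1],d[0]])
    P=[]
    o=np.arange(-w,w+.01,.1)
    for f in np.linspace(trim,1-trim,n):
        p=a+(b-a)*f; q=(p+o[:,None]*nn).astype(np.float32)
        v=cv2.remap(G,q[:,0][None],q[:,1][None],cv2.INTER_LINEAR)[0]
        g=np.gradient(np.convolve(np.pad(v,3,'edge'),np.ones(7)/7,'valid'))
        if which: g=np.clip(g*which,0,None)
        else: g=abs(g)
        i=g.argmax(); lo,hi=max(0,i-8),i+9
        P.append(p+nn*(o[lo:hi]*g[lo:hi]).sum()/max(g[lo:hi].sum(),1e-9))
    P=np.array(P,np.float32); vx,vy,x,y=cv2.fitLine(P,cv2.DIST_HUBER,0,.01,.01).ravel()
    r=(P-[x,y])@np.array([-vy,vx])
    return np.array([x,y]),np.array([vx,vy]),np.median(abs(r))
def isect(l,m):
    s=np.linalg.solve(np.c_[l[1],-m[1]],m[0]-l[0]); return l[0]+l[1]*s[0]
def quad(img,C,w=3):
    L=[edge(img,C[i],C[(i+1)%4],w) for i in range(4)]
    return np.array([isect(L[i-1],L[i]) for i in range(4)]),[round(float(l[2]),2) for l in L]
E
python3 - <<'E'
from h import *; import pickle
t,s=pickle.load(open("cams.pkl","rb"))
def rep(n,c,C,z,w=3):
    q,r=quad(c["pixels"],C,w); X=onz(c,q,z)*1000
    print(n,"px",np.round(q,1).tolist(),"rms",r); 
    E=np.roll(X,-1,0)-X
    print("  centre",X.mean(0).round(1),"sides",np.linalg.norm(E,axis=1).round(1),"ang",np.degrees(np.arctan2(E[:,1],E[:,0])).round(2))
    return X
# A back-hinge,B front-hinge,C front-free,D back-free
rep("top",t,[(136.3,136.3),(171.3,144.7),(152,212.5),(116.3,203.3)],.206)
rep("scene",s,[(414.5,275.7),(359.5,249),(405,199.5),(454.5,220)],.206)
# door top face: corners
k=4.95
C=np.array([(135,170),(150,153),(390,284),(372,300)])/k+[255,140]
rep("door",t,C,.193,1.6)
k=4.5
C=np.array([(192,95),(205,88),(366,222),(355,235)])/k+[140,140]
rep("door s",s,C,.193,1.5)
E
```

```text
top px [[135.5, 134.60000610351562], [170.6999969482422, 144.39999389648438], [150.8000030517578, 212.6999969482422], [115.0999984741211, 203.3000030517578]] rms [0.16, 0.12, 0.18, 0.2]
  centre [580.7 263.1] sides [120.1 230.5 119.1 232.4] ang [-106.78  164.05   74.14  -15.71]
scene px [[413.79998779296875, 275.79998779296875], [357.8999938964844, 248.6999969482422], [404.8999938964844, 198.39999389648438], [455.70001220703125, 218.39999389648438]] rms [0.11, 0.36, 0.17, 0.1]
  centre [582.6 263.4] sides [119.1 233.6 120.  233.3] ang [-106.35  164.03   73.5   -16.18]
door px [[281.8999938964844, 173.0], [284.20001220703125, 170.5], [334.20001220703125, 197.89999389648438], [331.5, 200.1999969482422]] rms [0.03, 0.12, 0.1, 0.02]
  centre [ 532.4 -271.9] sides [ 11.2 186.4  11.7 184.7] ang [ -43.51 -120.13  128.39   59.88]
door s px [[181.39999389648438, 160.3000030517578], [185.3000030517578, 159.3000030517578], [221.39999389648438, 188.60000610351562], [218.60000610351562, 191.0]] rms [0.06, 0.1, 0.09, 0.04]
  centre [ 538.  -269.5] sides [ 11.6 180.4  12.2 186.8] ang [ 141.82   60.24   -7.07 -119.71]
```

Edge fits from the two views agree on the box: centre about (581.6, 263.2) mm, yaw about 74.05°. The door's top edge is about (532, -272) mm, yaw about 150°. Next I'll locate the bystanders and look closely at the pins and knuckles against the predictions.

```bash
cat >> h.py <<'E'
BC=np.array([.5816,.2632]); BY=np.radians(74.05)
def rot(a): return np.array([[np.cos(a),-np.sin(a)],[np.sin(a),np.cos(a)]])
def b2w(xy): return BC+rot(BY)@np.asarray(xy,float)
E
python3 - <<'E'
from h import *; import pickle
t,s=pickle.load(open("cams.pkl","rb"))
for n,p,z in(("cut tip",(255,221),.01),("cut h1",(268,259),.01),("cut h2",(277,257),.01),("glue",(275,134),.095),("tape",(244,134),.024),("big knk",(181,300),.2),("big far",(112,243),.2),("stand c",(285,203),.0),("stand c2",(313,208),.0)):
    print(n,(onz(t,p,z)*1000).round())
def ov(c,x0,y0,x1,y1,k,pts,n):
    im=cv2.resize(c["pixels"][y0:y1,x0:x1],None,fx=k,fy=k,interpolation=cv2.INTER_CUBIC)
    im=np.clip(im.astype(float)*1.6,0,255).astype(np.uint8)
    for X,col in pts:
        u=(proj(c,X)[0]+.5-[x0,y0])*k; cv2.drawMarker(im,tuple(int(v) for v in u),col,cv2.MARKER_CROSS,9,1)
    cv2.imwrite(f"pics/{n}.png",im)
P=[]
for z in(.167,.064):
    for sh,col in((-.0065,(0,0,255)),(0,(0,255,0)),(.0065,(255,128,0))):
        P.append((np.r_[b2w((-.077,-.093+sh)),z],col))
ov(t,165,140,200,175,14,P,"pins_t"); ov(s,330,245,375,315,8,P,"pins_s")
DC=np.array([.5324,-.2719]);DY=np.radians(150)
Q=[]
for z,col in((.008+.056,(0,255,0)),(.008+.159,(0,0,255))):
    Q.append((np.r_[DC+rot(DY)@[-.006,-.105],z],col))
for a in(-.092,.092): Q.append((np.r_[DC+rot(DY)@[0,a],.193],(255,0,255)))
ov(t,268,158,303,193,14,Q,"kn_t"); ov(s,175,150,230,250,6,Q,"kn_s")
for n in("pins","kn"):
    a=cv2.imread(f"pics/{n}_t.png");b=cv2.imread(f"pics/{n}_s.png")
    h=max(a.shape[0],b.shape[0]);f=lambda x:cv2.copyMakeBorder(x,0,h-x.shape[0],0,0,0)
    o=np.hstack([f(a),f(b)]);print(o.shape);cv2.imwrite(f"pics/{n}.png",o)
E
```

```text
cut tip [[422. -96.]]
cut h1 [[ 281. -141.]]
cut h2 [[ 287. -175.]]
glue [[ 731. -174.]]
tape [[752. -60.]]
big knk [[176. 142.]]
big far [[359. 362.]]
stand c [[ 488. -211.]]
stand c2 [[ 467. -316.]]
(560, 850, 3)
(600, 820, 3)
```

View pics/pins.png

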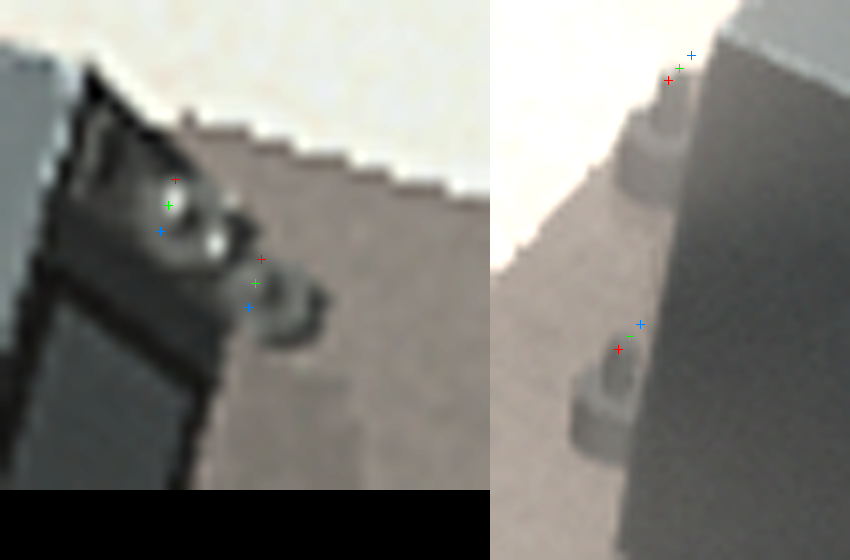

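View pics/kn.png

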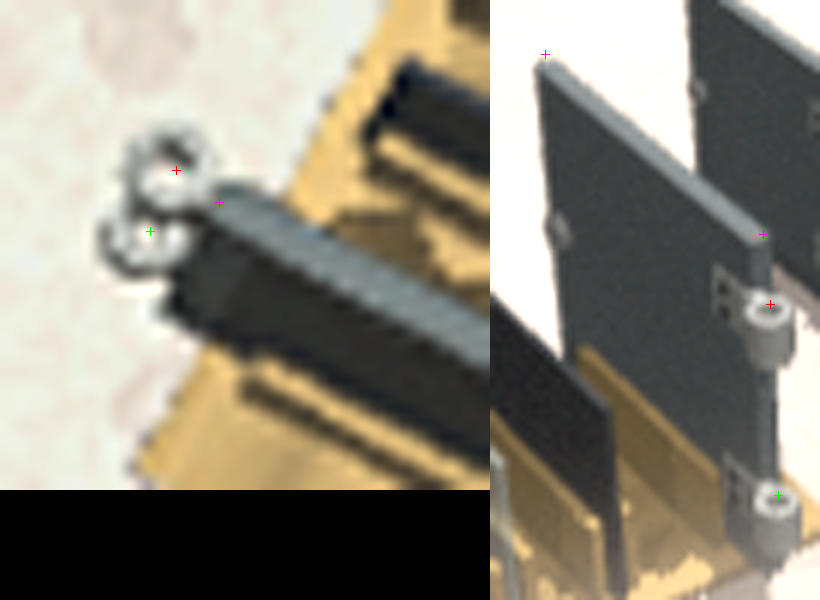

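The overlays show both scene-view pins between the red (-6.5 mm) and green (0) marks: upper tip at about crop (677,70), lower at about (622,340). That puts the strip shift at roughly -1 to -3 mm. In the knuckle overlay the predicted mouths fall inside the observed rings. Next I'll feel the upper pin from both sides with the open jaws to get the shift.

```bash
cat >> h.py <<'E'
def down(psi):
    c,s=np.cos(psi),np.sin(psi)
    return Rn.from_matrix(np.array([[c,s,0],[s,-c,0],[0,0,-1.]])).as_rotvec()
E
python3 - <<'E'
from workcell import bot
from h import *
P=b2w((-.082,-.095))
for psi in (164.05,-15.95):
    q=bot.inverse_kinematics(np.r_[P,.30],down(np.radians(psi))); print(psi,None if q is None else np.round(q,2))
for n,xy,psis in(("door",(.5324,-.2719),(150,-30)),("hang",b2w((-.182,-.088)),(164,-16)),("30deg",b2w(np.array([-.077,-.095])+rot(np.radians(30))@[.006,.105]),(104,-76))):
    for psi in psis:
        for z in (.164,.30):
            q=bot.inverse_kinematics(np.r_[xy,z],down(np.radians(psi))); print(n,psi,z,None if q is None else np.round(q,2))
print(bot.current_clock(), [bot.current_contact_force().round(2) for _ in range(4)] if hasattr(bot.current_contact_force(),'round') else bot.current_contact_force())
E
```

```text
164.05 [ 0.06  0.37  1.18 -0.    1.59 -2.8 ]
-15.95 [ 0.06  0.37  1.18 -0.    1.59  0.34]
door 150 0.164 [-0.67  0.26  1.58  0.    1.3   2.99]
door 150 0.3 [-0.67  0.18  1.41  0.    1.56  2.99]
door -30 0.164 [-0.67  0.26  1.58 -0.    1.3  -0.15]
door -30 0.3 [-0.67  0.18  1.41 -0.    1.56 -0.15]
hang 164 0.164 [-0.09  0.31  1.52 -0.    1.31 -2.95]
hang 164 0.3 [-0.09  0.23  1.34 -0.    1.56 -2.95]
hang -16 0.164 [-0.09  0.31  1.52 -0.    1.31  0.19]
hang -16 0.3 [-0.09  0.23  1.34 -0.    1.56  0.19]
30deg 104 0.164 [ 0.04  0.18  1.67 -0.    1.29 -1.77]
30deg 104 0.3 [ 0.04  0.09  1.5  -0.    1.55 -1.77]
30deg -76 0.164 [ 0.04  0.18  1.67 -0.    1.29  1.37]
30deg -76 0.3 [ 0.04  0.09  1.5  -0.    1.55  1.37]
0.2 [array([-0.03, -1.22,  0.63]), array([-0.03, -1.22,  0.63]), array([-0.03, -1.22,  0.63]), array([-0.03, -1.22,  0.63])]
```

```bash
cat >> h.py <<'E'
def force(bot,n=5,dt=.02):
    F=[]
    for _ in range(n): bot.hold(dt); F.append(bot.current_contact_force())
    return np.mean(F,0)
E
python3 - <<'E'
from workcell import bot
from h import *
ck=bot.current_clock
o=down(BY-np.pi/2)
bot.set_gripper(.36,20)
p=np.array(bot.current_ee_pos()); bot.line_to([p[0],p[1],.30],max_speed=.3); print(ck())
P=b2w((-.082,-.095)); bot.goto(np.r_[P,.28],o); print(ck())
bot.line_to(np.r_[P,.158],max_speed=.15); print(ck(),bot.current_ee_pos(),bot.current_opening())
for _ in range(3): print(force(bot).round(2))
E
```

```text
1.6
3.8
4.7667 [0.65125948 0.15839795 0.15944335] 0.36396844632543324
[-0.08 -0.04  0.42]
[0.2  0.28 0.18]
[ 0.26 -0.13 -0.6 ]
```

```bash
python3 - <<'E'
from workcell import bot
from h import *
ck=bot.current_clock
u=rot(BY)@[0,1]   # box +y
P=b2w((-.082,-.095)); z=.158
f0=force(bot)
def bx(): return rot(-BY)@(np.array(bot.current_ee_pos())[:2]-BC)*1000
def probe(sgn,start):
    s=start
    while s<.0185:
        bot.line_to(np.r_[P+u*sgn*s,z],max_speed=.04)
        f=(force(bot,2)-f0)[:2]@u
        if abs(f)>2.0:
            b=bx(); print("contact",sgn,"s",round(s*1000,1),"box",b.round(2),"f",round(f,2),"t",round(ck(),2)); return b[1],f
        s+=.001
    print("none",sgn)
a=probe(1,.005); bot.line_to(np.r_[P,z],max_speed=.05)
b=probe(-1,.005); bot.line_to(np.r_[P,z],max_speed=.05)
print((a[0]+b[0])/2, ck())
E
```

```text
contact 1 s 14.0 box [-82.03 -81.76] f -5.29 t 7.96
contact -1 s 14.0 box [ -81.93 -107.86] f 4.77 t 11.25
-94.80863649694618 11.6833
```

The two touches give the pin at box y = -94.8 mm, a shift of -1.8 mm, which agrees with the pictures. Next I'll refine the door position by triangulating its top ends from both views.

```bash
python3 - <<'E'
from h import *; import pickle
t,s=pickle.load(open("cams.pkl","rb"))
def tri(a,b):
    A=[];y=[]
    for c,p in((t,a),(s,b)):
        o,d=ray(c,p);d=d[0]/np.linalg.norm(d[0]);M=np.eye(3)-np.outer(d,d);A.append(M);y.append(M@o)
    A=np.vstack(A);y=np.hstack(y);X=np.linalg.lstsq(A,y,rcond=None)[0];return X*1000,np.linalg.norm(A@X-y)*1000
# roof check
T=np.array([[135.5,134.6],[170.7,144.4],[150.8,212.7],[115.1,203.3]]);S=np.array([[413.8,275.8],[357.9,248.7],[404.9,198.4],[455.7,218.4]])
for i in range(4): X,e=tri(T[i],S[i]); print("roof",X.round(1),round(e,1))
# door: mid-line ends: knuckle end & free end (avg of two corners)
kt=np.array([[281.9,173.0],[284.2,170.5]]).mean(0);ft=np.array([[334.2,197.9],[331.5,200.2]]).mean(0)
ks=np.array([[221.4,188.6],[218.6,191.0]]).mean(0);fs=np.array([[181.4,160.3],[185.3,159.3]]).mean(0)
for a,b in((kt,ks),(ft,fs)): X,e=tri(a,b);print("door",X.round(1),round(e,1))
k=14
for a,b in(((168,170),(768,310)),): print("knuckle_high top",tri(np.array(a)/14-.5+[268,158],np.array(b-np.array([490,0]))/6-.5+[175,150]))
# top-view edges of top face and of the bottom: direction per edge
im=cv2.resize(t["pixels"][160:210,275:345],None,fx=10,fy=10,interpolation=cv2.INTER_CUBIC)
im=np.clip(im*1.5,0,255).astype(np.uint8)
for z in(.193,):
    for x,y in((-6,-92),(6,-92),(-6,92),(6,92)):
        u=(proj(t,np.r_[np.array([.5324,-.2719])+rot(np.radians(150))@[x/1e3,y/1e3],z])[0]+.5-[275,160])*10
        cv2.drawMarker(im,tuple(int(v) for v in u),(0,0,255),cv2.MARKER_CROSS,9,1)
cv2.imwrite("pics/dz.png",im)
E
```

```text
roof [710.  288.9 204.7] 0.8
roof [675.3 174.2 203.8] 0.5
roof [453.  237.8 205.5] 0.5
roof [485.6 353.1 204.5] 0.7
door [ 579.5 -192.   189.9] 0.1
door [ 486.1 -353.2  188.7] 0.3
knuckle_high top (array([ 591.15114076, -183.29777995,  164.85160463]), np.float64(1.7282936540654124))
```

View pics/dz.png

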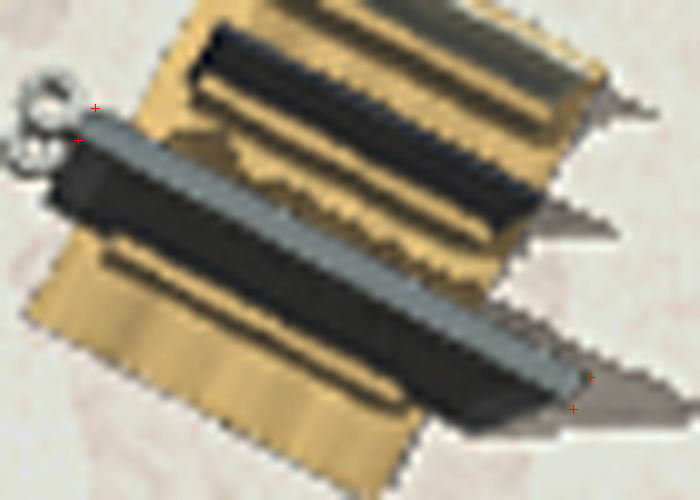

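The marks fit the lit top edge, which runs from about (85,118) to (582,390) in the crop. Triangulation gives the middle at (532.8, -272.5) mm. I'll go and grip there.

```bash
python3 - <<'E'
from workcell import bot
from h import *
ck=bot.current_clock
p=np.array(bot.current_ee_pos()); bot.line_to([p[0],p[1],.27],max_speed=.25)
D=np.array([.5327,-.2723]); o=down(np.radians(-30))
bot.goto(np.r_[D,.25],o); bot.set_gripper(.45)
bot.line_to(np.r_[D,.161],max_speed=.15)
print(ck(),bot.current_ee_pos(),force(bot,3).round(2))
c=bot.read_camera("top");cv2.imwrite("pics/grasp_t.png",cv2.resize(c["pixels"][130:230,250:350],None,fx=5,fy=5,interpolation=2))
c=bot.read_camera("scene");cv2.imwrite("pics/grasp_s.png",cv2.resize(c["pixels"][100:270,130:270],None,fx=3.5,fy=3.5,interpolation=2))
E
```

```text
15.0 [ 0.53321446 -0.27272585  0.16201417] [ 0.22 -0.09 -0.23]
```

View pics/grasp_s.png

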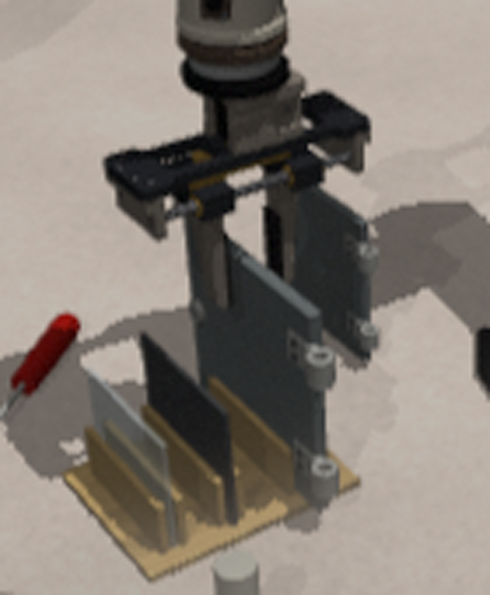

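View pics/grasp_t.png

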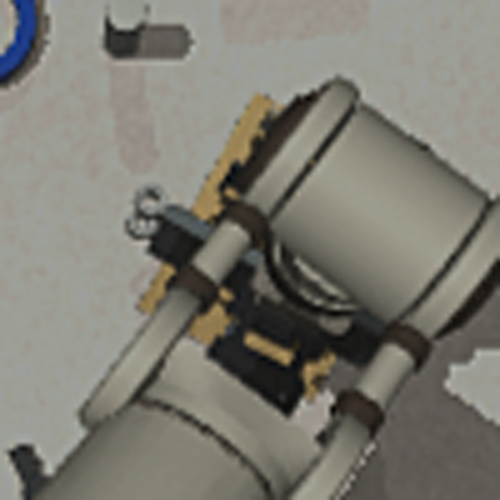

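The scene crop shows the fingers straddling the panel's top, with the near finger at about (222,265) on the outer face. Now I'll grip gently and lift.

```bash
python3 - <<'E'
from workcell import bot
from h import *
ck=bot.current_clock
f0=force(bot,3)
bot.set_gripper(0,30); print(ck(),"open mm",bot.current_opening()*92,"F",(force(bot,3)-f0).round(2),"M",np.round(bot.current_ft_torque(),2),bot.current_ee_pos())
D=np.array([.5327,-.2723])
bot.line_to(np.r_[D,.171],max_speed=.05); print("lift10",(force(bot,3)-f0).round(2),bot.current_opening()*92)
bot.line_to(np.r_[D,.28],max_speed=.15); print(ck(),(force(bot,4)-f0).round(2),np.round(bot.current_ft_torque(),2),bot.current_opening()*92)
E
```

```text
15.7583 open mm 12.142031785461565 F [ 0.46 -0.07  0.51] M [-0.06  0.15  0.01] [ 0.53271904 -0.2723345   0.16105845]
lift10 [ 0.77  0.14 -4.26] 11.646617741984748
17.0833 [ 0.2  -0.05 -4.66] [-0.14  0.16  0.01] 11.579928262005739
```

```bash
python3 - <<'E'
from workcell import bot
from h import *
ck=bot.current_clock
o=down(BY-np.pi/2)
bot.goto(np.r_[b2w((-.262,-.0888)),.28],o); print(ck())
bot.line_to(np.r_[b2w((-.262,-.0888)),.194],max_speed=.15)
bot.line_to(np.r_[b2w((-.182,-.0888)),.194],max_speed=.06); print(ck(),bot.current_ee_pos(),b2w((-.182,-.0888)))
f=force(bot,4);print(f.round(2))
import pickle
t=bot.read_camera("top");s=bot.read_camera("scene");pickle.dump((t,s),open("cams2.pkl","wb"))
K=np.array(bot.current_ee_pos()); kx=K[:2]+rot(BY+np.pi/2)@[-.006,-.105]; kz=K[2]-.018
print("bx",(rot(-BY)@(K[:2]-BC)*1000).round(2), "kn",kx,kz)
def ov(c,x0,y0,x1,y1,k,n):
    im=cv2.resize(c["pixels"][y0:y1,x0:x1],None,fx=k,fy=k,interpolation=cv2.INTER_CUBIC)
    im=np.clip(im.astype(float)*1.6,0,255).astype(np.uint8)
    for z,col in((kz+.024,(0,0,255)),(kz,(0,255,0)),(kz-.079,(0,0,255)),(kz-.103,(0,255,0)),(.167,(255,0,255)),(.064,(255,0,255))):
        X=np.r_[kx if col!=(255,0,255) else b2w((-.077,-.0948)),z]
        u=(proj(c,X)[0]+.5-[x0,y0])*k; cv2.drawMarker(im,tuple(int(v) for v in u),col,cv2.MARKER_CROSS,9,1)
    cv2.imwrite(f"pics/{n}.png",im)
ov(t,160,135,210,185,10,"h_t");ov(s,325,225,375,315,6,"h_s")
E
python3 -c "
import cv2,numpy as np
a=cv2.imread('pics/h_t.png');b=cv2.imread('pics/h_s.png')
a=cv2.copyMakeBorder(a,0,40,0,0,0);cv2.imwrite('pics/h.png',np.hstack([a,b]))"
```

```text
18.1917
20.4 [0.61695261 0.0635103  0.19398174] [0.61696806 0.06380456]
[ 0.19  0.25 -4.22]
bx [-182.23  -88.83] kn [0.65155334 0.16288128] 0.17599669329698844
```

View pics/h.png

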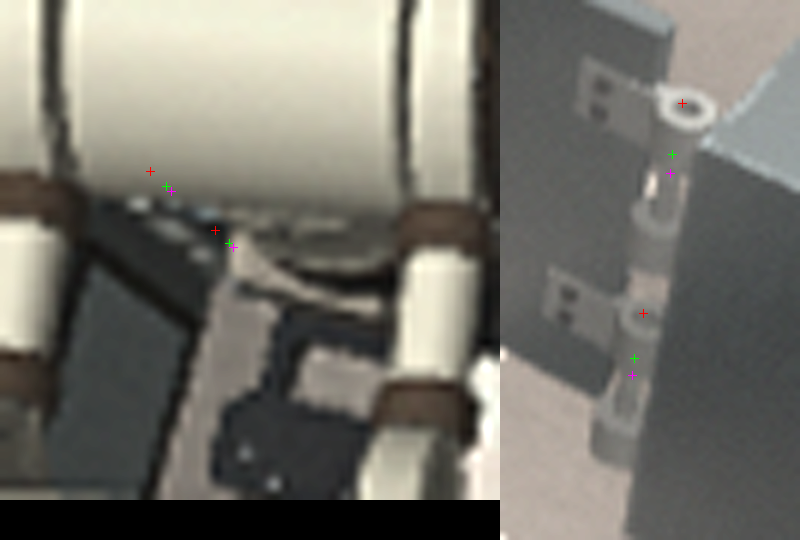

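```bash
python3 - <<'E'
from h import *; import pickle
t,s=pickle.load(open("cams2.pkl","rb")); _,s0=pickle.load(open("cams.pkl","rb"))
def z(c,n): 
    im=cv2.resize(c["pixels"][235:305,335:365],None,fx=8.5,fy=8.5,interpolation=cv2.INTER_CUBIC);return np.clip(im.astype(float)*1.7,0,255).astype(np.uint8)
a=z(s,0);b=z(s0,0)
for im in(a,b):
    for k in range(0,70,5): cv2.putText(im,str(235+k),(0,int(k*8.5)+4),0,.3,(0,0,255),1)
    for k in range(0,30,5): cv2.line(im,(int(k*8.5),0),(int(k*8.5),6),(0,0,255),1)
cv2.imwrite("pics/hz.png",np.hstack([a,b]))
E
```

```text
(no output)
```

View pics/hz.png

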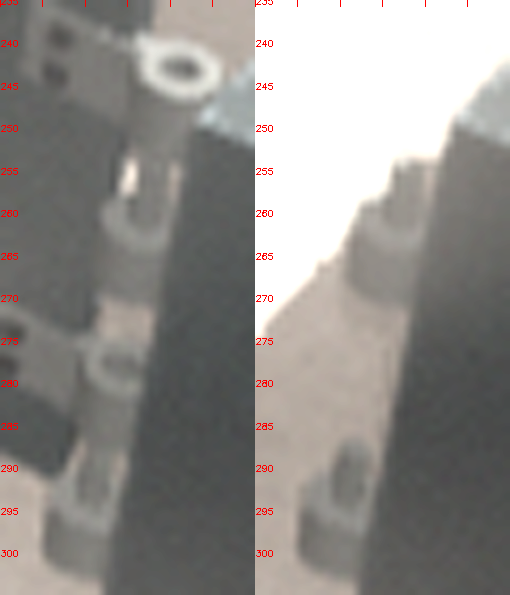

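The scene zoom shows the knuckle rings over their pins at about full-frame (356,243) and (349,277), offset by no more than about 1-2 mm. The arm blocks the top view. From here I'll feel for the pins with a gentle descent and a small search.

```bash
cat > feel.py <<'E'
from workcell import bot
from h import *
ck=bot.current_clock
def tryat(b,ztop,zin,f0,lim=4.0,step=.0012):
    """b: box xy of TCP. lower until contact or zin"""
    z=ztop
    while z>zin:
        z-=step; bot.line_to(np.r_[b2w(b),z],max_speed=.05)
        f=force(bot,2,.015)-f0
        if f[2]>lim or np.hypot(*f[:2])>8:
            p=np.array(bot.current_ee_pos()); fb=rot(-BY)@f[:2]
            return False,p,np.r_[fb,f[2]]
    p=np.array(bot.current_ee_pos()); fb=rot(-BY)@f[:2]
    return True,p,np.r_[fb,f[2]]
E
python3 - <<'E'
from feel import *
f0=force(bot,4); b0=np.array([-.1828,-.0888])
bot.line_to(np.r_[b2w(b0),.188],max_speed=.06)
for d in [(0,0),(-.0013,0),(.0013,0)]:
    b=b0+d
    bot.line_to(np.r_[b2w(b),.187],max_speed=.06)
    ok,p,f=tryat(b,.187,.178,f0)
    print(d,ok,p.round(4),"fbox",f.round(2),"M",np.round(bot.current_ft_torque(),2),round(ck(),2))
    if ok: break
    bot.line_to(np.r_[b2w(b),.1875],max_speed=.06)
E
```

```text
(0, 0) True [0.6167 0.063  0.1773] fbox [-0.24 -0.08  0.22] M [-0.22  0.13 -0.03] 23.4
```

```bash
python3 - <<'E'
from feel import *
s=bot.read_camera("scene")
im=cv2.resize(s["pixels"][230:305,325:375],None,fx=8,fy=8,interpolation=cv2.INTER_CUBIC)
cv2.imwrite("pics/in1.png",np.clip(im.astype(float)*1.7,0,255).astype(np.uint8))
E
```

```text
(no output)
```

View pics/in1.png

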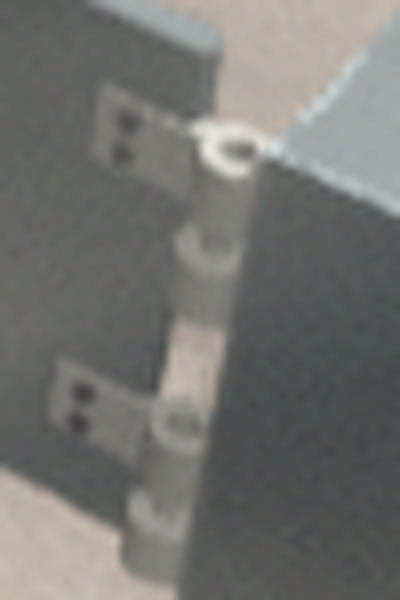

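The crop shows both knuckles (about (235,150) and (178,420)) centred on their barrels, with the gaps closing. They've entered the pins with no force. I'll lower until they sit on the shoulders.

```bash
python3 - <<'E'
from feel import *
b0=np.array([-.1828,-.0888]); f0=np.array([.2,.2,-4.3])
z=.178
while z>.160:
    st=.0015 if z>.1685 else .0007
    z-=st; bot.line_to(np.r_[b2w(b0),z],max_speed=.04); f=force(bot,2,.015)-f0
    if np.hypot(*f[:2])>6 or f[2]>3.5: 
        print("stop",round(z,4),bot.current_ee_pos(),f.round(2)); 
        if z<.168 or f[2]>8: break
print(z,bot.current_ee_pos(),f.round(2),np.round(bot.current_ft_torque(),2),ck())
s=bot.read_camera("scene")
im=cv2.resize(s["pixels"][230:305,325:375],None,fx=8,fy=8,interpolation=cv2.INTER_CUBIC)
cv2.imwrite("pics/in2.png",np.clip(im.astype(float)*1.7,0,255).astype(np.uint8))
E
```

```text
stop 0.164 [0.61708565 0.0628107  0.1648875 ] [-2.57 -2.35  7.39]
0.16399999999999995 [0.61708565 0.0628107  0.1648875 ] [-2.57 -2.35  7.39] [-0.33  0.56  0.15] 26.85
```

View pics/in2.png

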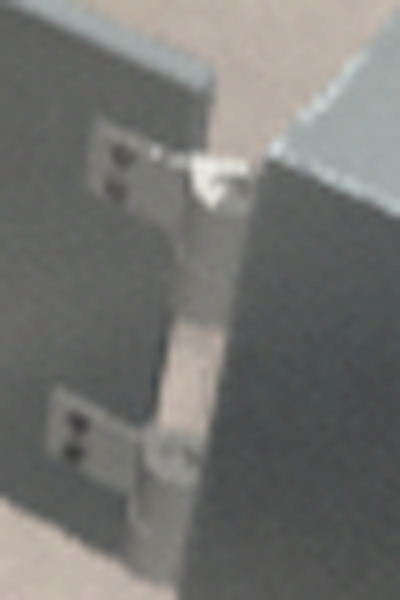

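The knuckles sit on their shoulders at TCP z = 164.9 mm, as computed, and the pins show inside both rings. Keeping hold, I'll ease the preload and swing about the pin axis to 27° open.

```bash
cat >> feel.py <<'E'
PIV=np.array([-.077,-.0948])
def pose(th,xy):
    """tool target at door angle th(deg); xy = tool in door axes measured from pin"""
    a=np.radians(th); b=PIV+rot(a)@np.asarray(xy)
    return b2w(b),down(BY+a-np.pi)
def df(th,f): return rot(-(BY+np.radians(th)))@f[:2]
E
python3 - <<'E'
from feel import *
f0=np.array([.2,.2,0])
r=np.array([.006,.1055])
for th in np.r_[90:27:-7]:
    p,o=pose(th,r); bot.line_to(np.r_[p,.1652],rot=o,max_speed=.06)
    f=np.array(bot.current_contact_force())-f0
    print(th,"door f",df(th,f).round(1),"fz",round(f[2],1),round(ck(),2),bot.current_ee_pos().round(4) if 0 else "")
    if np.hypot(*f[:2])>18: print("high"); break
print(force(bot,3),bot.current_ft_torque(),bot.current_opening()*92,ck())
s=bot.read_camera("scene"); cv2.imwrite("pics/sw1.png",cv2.resize(s["pixels"][130:340,260:470],None,fx=2.8,fy=2.8,interpolation=2))
E
```

```text
90 door f [1.7 3.2] fz -0.1 27.15 
83 door f [-0.6  4.2] fz -1.3 27.52 
76 door f [-0.7  4.8] fz -0.7 27.88 
69 door f [-1.   5.4] fz -0.4 28.25 
62 door f [-1.1  4.4] fz -0.4 28.62 
55 door f [-0.7  6.3] fz 0.7 28.98 
48 door f [-2.   4.9] fz -0.4 29.35 
41 door f [-1.8  5.3] fz 0.2 29.72 
34 door f [-1.6  5.3] fz 1.0 30.08 
[-4.68749969 -3.44934666  0.68942217] [-0.60074019  0.88502522 -0.23325203] 11.826417477473704 30.1333
```

View pics/sw1.png

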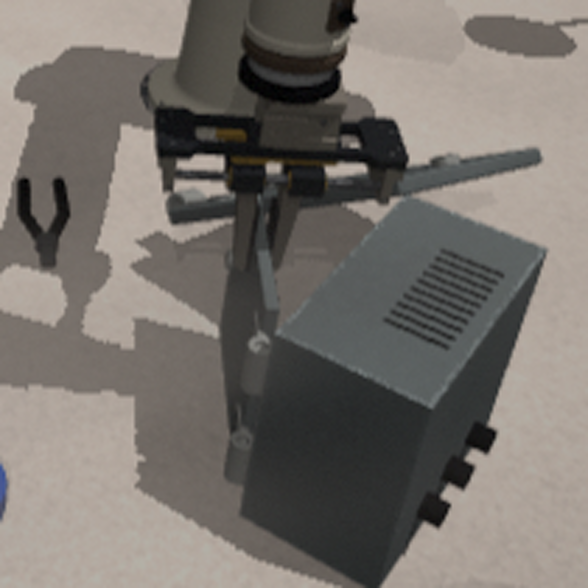

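The door has swung to 34° with lateral force of 6 N or less and both knuckles still down. The gripper (about (285,190) in the crop) is clear of the roof. I'll take it to 28°, let go, lift clear and move round to the outer face.

```bash
python3 - <<'E'
from feel import *
r=np.array([.006,.105])
p,o=pose(28,r); bot.line_to(np.r_[p,.1652],rot=o,max_speed=.06)
print(force(bot,2).round(1))
bot.set_gripper(.30); print(ck(),bot.current_opening()*92,force(bot,2).round(1))
bot.line_to(np.r_[p,.225],max_speed=.15)
# outer side
p2,o=pose(28,[-.036,.125]); bot.line_to(np.r_[p2,.225],rot=o,max_speed=.15)
bot.set_gripper(0,10); print(ck(),bot.current_opening()*92)
s=bot.read_camera("scene"); cv2.imwrite("pics/sw2.png",cv2.resize(s["pixels"][130:340,260:470],None,fx=2.8,fy=2.8,interpolation=2))
E
```

```text
[-7.4 -3.5  2.8]
30.975 27.510875425486873 [ 0.3 -0.1 -0.3]
32.5583 0.3872358788179015
```

View pics/sw2.png

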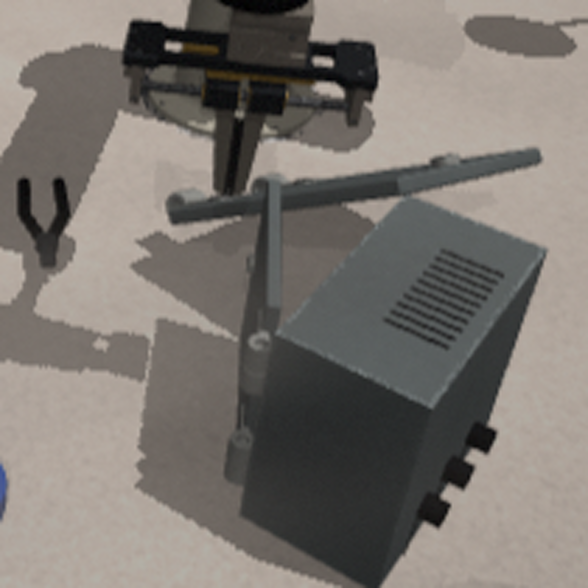

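The door stayed where I left it, its lit top edge running from about (272,180) to (270,330) in the crop, with the fingers on the outer side. Next I'll lower and push gently along the arc.

```bash
python3 - <<'E'
from feel import *
p2,o=pose(28,[-.036,.125]); bot.line_to(np.r_[p2,.160],rot=o,max_speed=.15)
f0=force(bot,4); print(f0.round(2),ck())
th=28.
log=[]
while th>-3:
    th-=2 if th>6 else .7
    p,o=pose(th,[-.020,.125]); bot.line_to(np.r_[p,.160],rot=o,max_speed=.035)
    f=np.array(bot.current_contact_force())-f0; n=df(th,f)[0]; log.append((round(th,1),round(n,1)))
    if th<8:
        n=df(th,force(bot,2,.02)-f0)[0]; log[-1]=(round(th,1),round(n,1))
        if abs(n)>5: break
    elif abs(n)>9: break
print(log,ck(),bot.current_ee_pos())
for n,a in(("scene",(130,340,260,470)),("top",(110,240,100,230))):
    s=bot.read_camera(n); cv2.imwrite(f"pics/sh_{n}.png",cv2.resize(s["pixels"][a[0]:a[1],a[2]:a[3]],None,fx=2.8,fy=2.8,interpolation=2))
E
```

```text
[ 0.17 -0.16  0.32] 33.2583
[(26.0, np.float64(-0.1)), (24.0, np.float64(0.1)), (22.0, np.float64(0.5)), (20.0, np.float64(0.0)), (18.0, np.float64(-0.2)), (16.0, np.float64(0.9)), (14.0, np.float64(-0.2)), (12.0, np.float64(-0.2)), (10.0, np.float64(-0.4)), (8.0, np.float64(-0.5)), (6.0, np.float64(-1.4)), (5.3, np.float64(0.0)), (4.6, np.float64(-0.6)), (3.9, np.float64(0.4)), (3.2, np.float64(-0.1)), (2.5, np.float64(-0.5)), (1.8, np.float64(-0.5)), (1.1, np.float64(-0.2)), (0.4, np.float64(0.0)), (-0.3, np.float64(-0.5)), (-1.0, np.float64(-0.5)), (-1.7, np.float64(0.2)), (-2.4, np.float64(0.4)), (-3.1, np.float64(-4.6))] 40.4583 [0.52674563 0.18450273 0.15990066]
```

View pics/sh_scene.png

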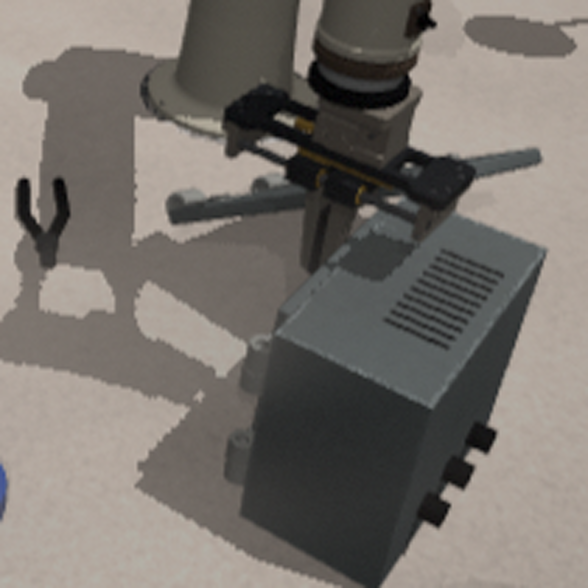

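The door appears shut, with its top edge along the roof front at about (320,270) in the crop, and the normal force has risen to 4.6 N. I'll press slightly more to confirm it is on the seal, then back off and look.

```bash
python3 - <<'E'
from feel import *
f0=np.array([.17,-.16,.32])
th=-3.1
for i in range(5):
    n=df(th,force(bot,3,.02)-f0)[0]; print(round(th,2),round(n,2),(rot(-BY)@(np.array(bot.current_ee_pos())[:2]-BC)*1000).round(2))
    if abs(n)>9: break
    th-=.2; p,o=pose(th,[-.020,.125]); bot.line_to(np.r_[p,.160],rot=o,max_speed=.02)
bot.hold(.5)
p,o=pose(th,[-.024,.125]); bot.line_to(np.r_[p,.160],rot=o,max_speed=.03); 
p,o=pose(0,[-.06,.125]); bot.line_to(np.r_[p,.160],rot=o,max_speed=.1); print(force(bot,3).round(1))
bot.line_to(np.r_[p,.30],max_speed=.25)
q=b2w((-.30,-.05)); bot.goto(np.r_[q,.32],o); print(ck())
for n in("scene","top"):
    s=bot.read_camera(n); cv2.imwrite(f"pics/fin_{n}.png",s["pixels"])
    import pickle; pickle.dump(s,open(f"fin_{n}.pkl","wb"))
a=cv2.imread("pics/fin_scene.png")[180:340,300:470];b=cv2.imread("pics/fin_top.png")[120:230,100:215]
cv2.imwrite("pics/fin.png",np.hstack([cv2.resize(a,(400,376),interpolation=2),cv2.resize(b,(393,376),interpolation=2)]))
E
```

```text
-3.1 -4.71 [-90.72  31.12]
-3.3 -6.37 [-90.67  31.17]
-3.5 -8.52 [-90.68  31.2 ]
-3.7 -9.9 [-90.67  31.3 ]
[-0.3 -0.2  0.2]
44.4
```

View pics/fin.png

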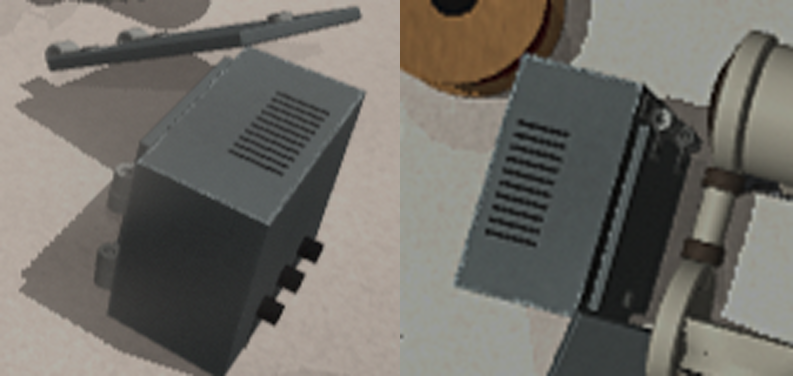

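View pics/fin_scene.png

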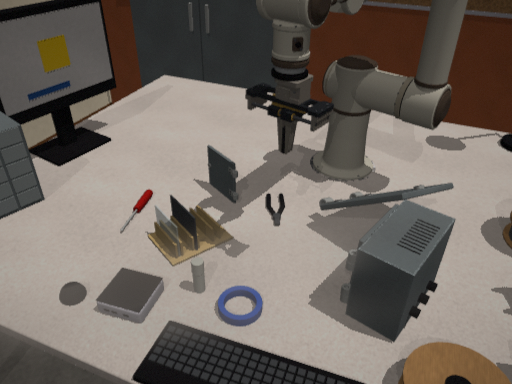

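View pics/fin_top.png

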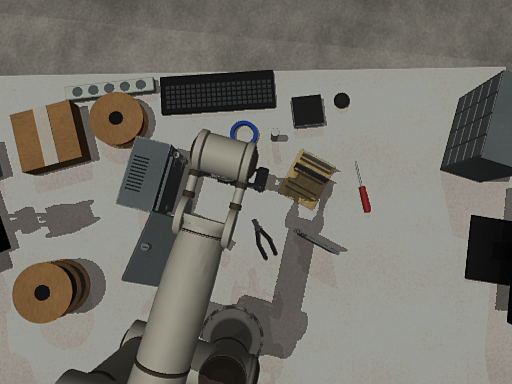

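The door looks shut and both knuckles are down. But the large decoy panel, upright at scene (416,170) in the first picture, is now lying flat at scene (388,195). I'll check when it went over.

```bash
python3 - <<'E'
from h import *; import pickle
t,s=pickle.load(open("cams.pkl","rb"));t2,s2=pickle.load(open("cams2.pkl","rb"))
f=pickle.load(open("fin_scene.pkl","rb"));ft=pickle.load(open("fin_top.pkl","rb"))
a=[cv2.resize(c["pixels"][110:240,300:470],None,fx=2.3,fy=2.3,interpolation=2) for c in(s,s2)]
b=[cv2.resize(c["pixels"][220:330,90:210],(391,299),interpolation=2) for c in(t,ft)]
cv2.imwrite("pics/decoy.png",np.vstack([np.hstack(a),np.hstack(b)]))
E
```

```text
(no output)
```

View pics/decoy.png

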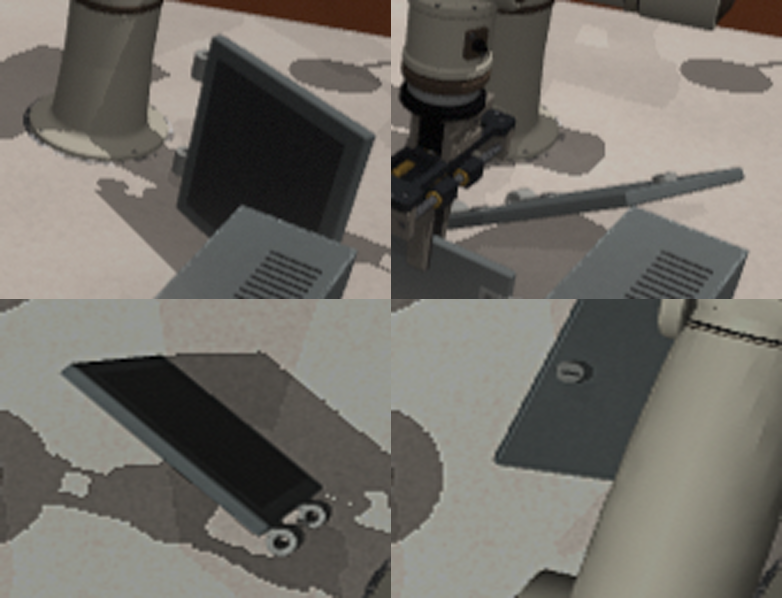

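```bash
python3 - <<'E'
from h import *; import pickle
t,s=pickle.load(open("cams.pkl","rb")); fs=pickle.load(open("fin_scene.pkl","rb"));ft=pickle.load(open("fin_top.pkl","rb"))
def tri(a,b):
    A=[];y=[]
    for c,p in((t,a),(s,b)):
        o,d=ray(c,p);d=d[0]/np.linalg.norm(d[0]);M=np.eye(3)-np.outer(d,d);A.append(M);y.append(M@o)
    A=np.vstack(A);y=np.hstack(y);X=np.linalg.lstsq(A,y,rcond=None)[0];return (X*1000).round(),round(np.linalg.norm(A@X-y)*1000,1)
# decoy before: far top corner, knuckle-side top corner
k=391/120
print("far top",tri((90+65/k,220+(370-299)/k),(300+370/2.3,110+135/2.3)))
print("kn top",tri((90+262/k,220+(530-299)/k),(300+213/2.3,110+38/2.3)))
# after: zooms
for c,n,(x0,y0,x1,y1),k in((fs,"s",(310,170,460,220),5.2),(ft,"t",(110,195,210,295),5.5)):
    im=cv2.resize(c["pixels"][y0:y1,x0:x1],None,fx=k,fy=k,interpolation=2);cv2.imwrite(f"pics/dz_{n}.png",np.clip(im*1.4,0,255).astype(np.uint8))
E
```

```text
far top (array([365., 343., 266.]), np.float64(1.2))
kn top (array([217., 159., 274.]), np.float64(1.8))
```

View pics/dz_s.png

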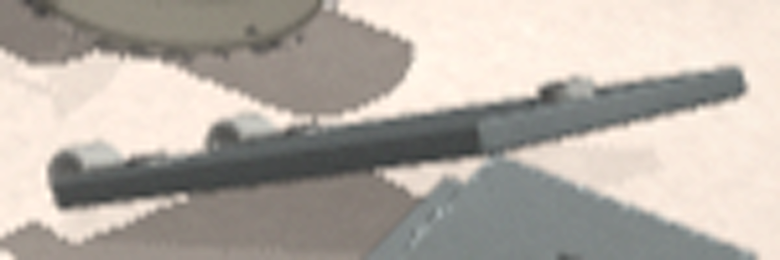

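View pics/dz_t.png

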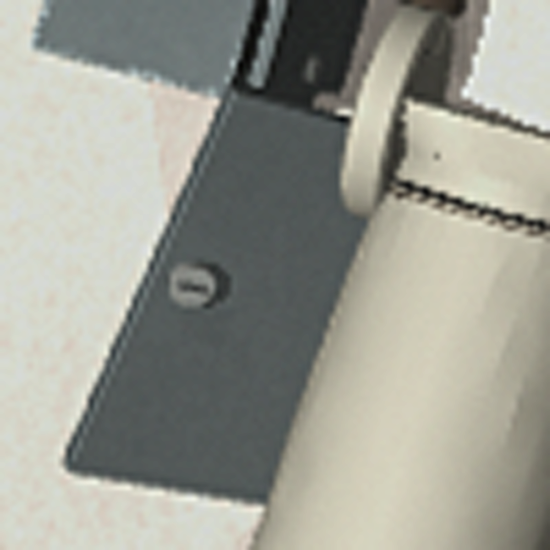

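I knocked it over. The large panel is about 270 mm tall and my first joint-space sweep ran at 280-300 mm. I'll move the arm clear to see what it rests on and to check the shut door properly.

```bash
python3 - <<'E'
from workcell import bot
from h import *; import pickle
p=np.array(bot.current_ee_pos()); print(p)
bot.goto([.40,-.30,.38],down(np.radians(-60))); print(bot.current_clock())
t=bot.read_camera("top");s=bot.read_camera("scene");pickle.dump((t,s),open("cams3.pkl","wb"))
im=cv2.resize(t["pixels"][120:310,100:250],None,fx=3.1,fy=3.1,interpolation=2);cv2.imwrite("pics/g_t.png",np.clip(im*1.4,0,255).astype(np.uint8))
im=cv2.resize(s["pixels"][165:315,315:465],None,fx=3.9,fy=3.9,interpolation=2);cv2.imwrite("pics/g_s.png",np.clip(im*1.4,0,255).astype(np.uint8))
E
```

```text
[ 0.54686471 -0.03720954  0.31923748]
45.7583
```

View pics/g_t.png

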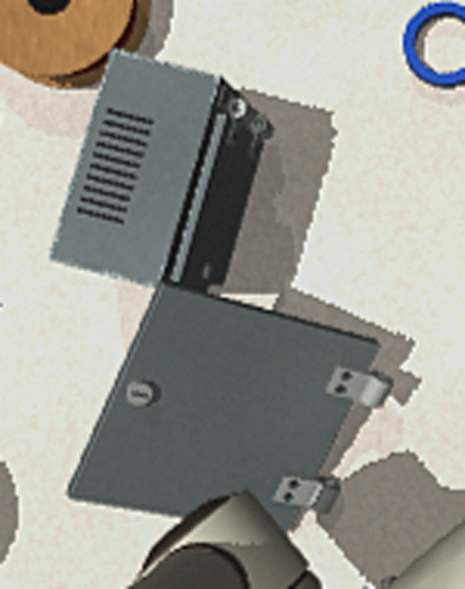

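View pics/g_s.png

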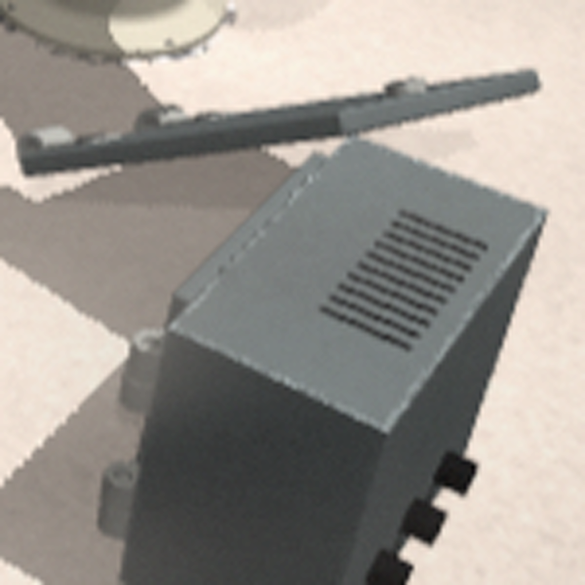

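```bash
python3 - <<'E'
from h import *; import pickle
t,s=pickle.load(open("cams3.pkl","rb"))
k=3.1
im=t["pixels"]
for n,a,b,z in(("roof front",(221,80),(164,282),.206),("door outer top",(228,117),(183,280),.197),("door inner top",(220,112),(172,278),.197)):
    A=np.array(a)/k-.5+[100,120];B=np.array(b)/k-.5+[100,120]
    l=edge(im,A,B,1.3)
    f=lambda y:l[0]+l[1]*(y-l[0][1])/l[1][1]
    P=onz(t,[f(A[1]),f(B[1])],z); q=(rot(-BY)@(P-BC).T).T*1000
    d=q[1]-q[0];print(n,"box coords",q.round(1).tolist(),"angle from box y",round(np.degrees(np.arctan2(-d[0],d[1])),2),"rms",round(l[2],2))
im2=cv2.resize(im[140:225,135:190],None,fx=7,fy=7,interpolation=2);cv2.imwrite("pics/gap.png",np.clip(im2*1.6,0,255).astype(np.uint8))
# decoy corners (fallen) triangulated
def tri(a,b):
    A=[];y=[]
    for c,p in((t,a),(s,b)):
        o,d=ray(c,p);d=d[0]/np.linalg.norm(d[0]);M=np.eye(3)-np.outer(d,d);A.append(M);y.append(M@o)
    A=np.vstack(A);y=np.hstack(y);X=np.linalg.lstsq(A,y,rcond=None)[0];return (X*1000).round(),round(np.linalg.norm(A@X-y)*1000,1)
T=lambda u,v:np.array([u,v])/3.1-.5+[100,120]; S=lambda u,v:np.array([u,v])/3.9-.5+[315,165]
print("near-knuckle corner",tri(T(377,345),S(22,160)))
print("corner at box",tri(T(165,288),S(340,125)))
print("far corner",tri(T(70,495),S(538,78)))
E
```

```text
roof front box coords [[-59.9, -110.8], [-60.8, 109.0]] angle from box y 0.23 rms 0.06
door outer top box coords [[-75.3, -75.8], [-76.6, 102.3]] angle from box y 0.43 rms 0.06
door inner top box coords [[-65.7, -78.8], [-66.2, 102.8]] angle from box y 0.17 rms 0.14
near-knuckle corner (array([389.,  24.,  79.]), np.float64(1.2))
corner at box (array([454., 230., 209.]), np.float64(0.1))
far corner (array([237., 349., 146.]), np.float64(1.0))
```

View pics/gap.png

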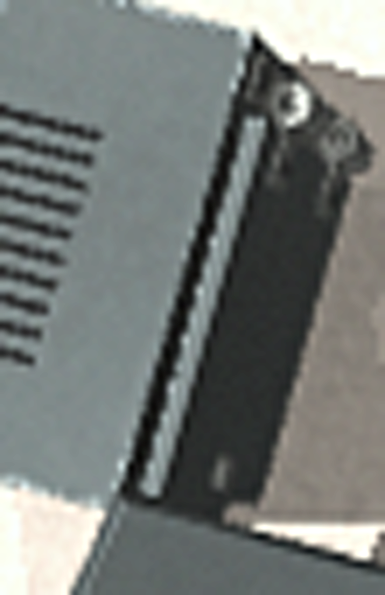

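The door's top edge lies parallel to the roof's front edge within about 0.2°, with its inner face at box x of about -66 mm and the pins showing inside both rings.

The fallen panel (corners near (389,24,79), (454,230,209) and (237,349,146) mm) leans on the box's front free corner. Standing it up again would take a sideways grip at about 30° to the bench that couldn't hold its weight from turning, right next to the hung door. I'd risk knocking the door or box, so I'll leave it and report it.

```bash
python3 - <<'E'
from workcell import bot
print(bot.current_clock(),bot.current_contact_force().round(1)); bot.job_done()
E
```

```text
45.8583 [ 0.3 -0.1  0.7]
the job is handed in; nothing more can be done
```

The door is hung and shut, but I knocked over the large spare panel next to the box. That breaks your instruction to leave the other things where they were.

**What went wrong:** The panel is about 270 mm tall, and I didn't measure it before my first move. My joint-space sweep from the start to the pins ran at 280–300 mm and almost certainly clipped it. I only noticed after the door was shut. The panel now leans on the box's front free corner. I didn't try to stand it up again, because the sideways grip needed could not hold its weight from turning, right beside the hung door. The tape, cutters, glue stick and screwdriver look unmoved in the pictures.

**What I did:**
- **Pins:** I felt the upper pin from both sides with the jaws. The strip sits 1.8 mm off mid-slot, towards the box's -y.
- **Hanging:** I lifted the middle-sized door from the stand. The knuckles went onto both pins on the first try with no noticeable force, and I kept hold until they sat on the shoulders (7 N at contact).
- **Closing:** I swung the door while still holding it to 28° open, with at most about 8 N sideways. Then I let go and pushed it shut from outside with closed fingers, to about 10 N against the seal.

**Last checks:**
- The door's top edge is parallel to the box front within about 0.2°.
- The inner face is about 5–6 mm from the rim, slightly more than the 3 mm gasket. The push met a firm stop there, and the fingers stopped moving while the force doubled.
- Both knuckles are down on their shoulders.
- The robot touches nothing, and I handed in at 45.9 s.

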